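Swap the flat plate of the countertop press for the waffle plate

TASK

Change the countertop press over to waffles: pull the flat plate straight up out of its two sprung catches and leave it lying flat on the wooden board. Then take the waffle plate from the wire rack, lower it (do not drop it) with its holes over the two locating pins and press it down past the catches until it sits flush on the bed. Do not disturb the mug, bottle, jar or salt mill.

Things in the scene. Friction and masses are not known exactly. Their poses are not given: they have to be found in the camera images.
- press: Steel countertop press, fixed, open flat: lower half 170 mm (own x) by 270 mm (own y), black deck 50 mm above the counter; the lid half lies open behind it (own +x, to 295 mm from the origin, up to 57 mm high). Origin: on the counter under the centre of the lower half.
- bed (a point): Centre of the top of the plate bed, 62 mm above the counter; axes as the press; a seated plate has its origin here. The bed is 44 mm (x) by 150 mm (y) and stands 12 mm above the deck, with a free gap on both long sides. Two upright pins, 8 mm thick, 22 mm high, top 6 mm tapered, stand on it at y = +66 and -66 mm.
- roller_l (a point): Sprung catch at the bed's +y (left) end: middle of its 12 mm roller, 10 mm above the bed, 83.5 mm from the bed's centre. It reaches 2.5 mm over a seated plate's tongue and yields outwards by up to 9 mm. Pulling a plate up past both takes about 10 N besides its weight. A plate laid over the pins stops on the rollers about 15 mm above the bed; a push of 4 to 10 N snaps it under.
- roller_r (a point): Sprung catch at the bed's -y (right) end: middle of its 12 mm roller, 10 mm above the bed, 83.5 mm from the bed's centre. It reaches 2.5 mm over a seated plate's tongue and yields outwards by up to 9 mm. Pulling a plate up past both takes about 10 N besides its weight. A plate laid over the pins stops on the rollers about 15 mm above the bed; a push of 4 to 10 N snaps it under.
- flat_plate: Dark cast-metal plate: block 56 mm (own x) by 108 mm (own y), 18 mm high, smooth on top, plus a tongue at each end, 40 mm wide, 26 long, 5 thick, level with the underside (160 mm overall along y). Each tongue has an 11 mm through hole 67 mm from the centre. Starts seated in the press. Origin: centre of the underside, z up. Fits either way round. About 0.3 kg.
- waffle_plate: Dark cast-metal plate: block 56 mm (own x) by 108 mm (own y), 18 mm high, its top 3 mm a raised grid of ribs, plus a tongue at each end, 40 mm wide, 26 long, 5 thick, level with the underside (160 mm overall along y). Each tongue has an 11 mm through hole 67 mm from the centre. Starts on the wire rack. Origin: centre of the underside, z up. Fits either way round. About 0.3 kg.
- rack: Low wire cooling rack, fixed, 220 mm (own x) by 140 mm (own y), top 20 mm above the counter; origin on the counter under its centre. It may stand on either side of the press.
- board: Dark wooden board, fixed, 240 mm (own x) by 160 mm (own y), 20 mm thick, origin on the counter under its centre; empty; on the other side of the press from the rack.
- board_top (a point): Centre of the board's top face, 20 mm above the counter; axes as the board.
- mug: White mug, 80 mm across, 90 mm high, bystander; origin under its centre.
- oil: Amber glass bottle, 60 mm across, 230 mm high, bystander; origin under its centre.
- jar: Glass jar with brass lid, 70 mm across, 90 mm high, bystander; origin under its centre.
- salt: Wooden salt mill, 44 mm across, 115 mm high, bystander; origin under its centre.
Not all that is in view belongs to the job. What is shaped like the waffle_plate but red is not meant.

How it is judged (in metres and radians):
On the way, in this order (a step that is already met when the one before it is completed fails the run):
1. the flat plate is pulled up clear of the pins and catches (z of flat_plate in the frame of bed above 0.03 m), for 0.1 s.
2. the flat plate lies released on the wooden board (x of flat_plate in the frame of board_top between -0.07 and 0.07 m and y of flat_plate in the frame of board_top between -0.05 and 0.05 m and z of flat_plate in the frame of board_top between -0.004 and 0.004 m and angle between flat_plate's own z axis and vertical below 0.05 rad and linear speed of flat_plate below 0.02 m/s and contact force between each of the arm, the fingers and flat_plate below 0.05 N), for 0.2 s.
3. the waffle plate is lifted off the rack (height (world z) of waffle_plate above 0.06 m), for 0.1 s.
4. the waffle plate is flush on the bed, over both pins (horizontal distance between waffle_plate and bed below 0.004 m and angle between the y axis of waffle_plate and the y axis of press, either way round below 0.06 rad and angle between waffle_plate's own z axis and vertical below 0.025 rad and z of waffle_plate in the frame of bed between -0.003 and 0.002 m), for 0.2 s.
At the end, for the whole second after the job is handed in: Waffle plate at rest flush on the bed: centre within 4 mm, underside within 2 mm, level within 0.025 rad, in line within 0.06 rad (either way round). Flat plate at rest flat on the board, its centre within 70 mm (board x) and 50 mm (board y) of the board's. Both released (all of step 2 and all of step 4 and linear speed of waffle_plate below 0.02 m/s and contact force between each of the arm, the fingers and waffle_plate below 0.05 N); the robot touches nothing.
It fails at once if the waffle plate is dropped over the pins (faster than 0.4 m/s just above the catches) (horizontal distance between waffle_plate and bed below 0.015 m and linear speed of waffle_plate above 0.4 m/s and z of waffle_plate in the frame of bed between 0.017 and 0.06 m).
It fails at once if the mug, bottle, jar or salt mill is shifted more than 30 mm or an upright one tipped over (distance of any of mug, oil, jar, salt from where it was at the start of the episode above 0.03 m or angle between any of mug, oil, jar, salt's own z axis and vertical above 0.5 rad).
It also fails if it takes over 66 s, if anything falls off the work surface, if the arm or the gripper's body presses on something with over 40 N, if the wrist force passes 120 N, or if a joint passes its speed limit or range.

ROBOT

A 6-joint arm with a two-finger parallel gripper is mounted at the origin on the work surface. World frame = base frame: x ahead of the robot, y to its left, z up, the work surface at z = 0. Lengths are in mm, angles in degrees, forces in N, time in s.
With the tool pointing down it reaches from about 300 to 850 mm from the base axis. Payload 4.2 kg.
Tool frame: the origin (TCP) lies on the centre line of the jaws, within the pads' length; the fingertips stand 14 mm ahead of it and the grasp point (between the pads) lies 5 mm behind it; z points along the fingers, y is the direction in which the jaws open and shut (so a half turn about z gives the same grasp; the last joint's range is limited). The gripper opens to 91 mm and grips with 3 to 60 N. Pads are 32 mm wide; open, the fingers measure 118 mm over their backs; the gripper's body (76 mm by 178 mm) begins 60 mm behind the grasp point.
Start: joints at [71.62, 18.312, 89.639, -0, 72.044, -1.146], TCP at [170.365, 549.197, 227.976] pointing down, gripper open.
Joint ranges: [-177.97, 177.97], [-48.28, 115.42], [12.27, 149.76], [-77.06, 257.06], [2.81, 150.46], [-146.56, 146.56]. Speed limits (degrees/s): [147.25, 147.25, 180, 180, 180, 180].

INTERFACE

Orientations are given as [roll, pitch, yaw] about the fixed x, y, z axes, in that order (R = Rz(yaw) Ry(pitch) Rx(roll)).
In Python, from workcell import state, grab_frame, job_done gives the robot as it stands.
- The arm moves only by the tool send_rows, never from a script. Its argument "deltas" is one flat list of numbers, 5 for each row, row after row: the opening, from 0 (shut) to 1 (fully open), then the shift along the tool's x, y, z in m, then the turn about the tool's z in degrees. A call has 1 to 12 rows; each row shifts and turns the pose as measured when the row begins, along the tool's axes as they then stand; what a row does not reach is not made up. A row lasts 1/10 s, in which the tool goes at most 50 mm and 8.59 degrees, less where a joint would pass 70% of its speed; a pose out of reach is approached as far as the arm can. A call is refused whole if a number of a shift passes 0.05 or a number of a turn 8.59, either way. A call with a gripper value outside its range is refused whole. The fingers move at their own pace and stop on an object; "squeeze" is the grip in N (left out, the last holds). Time passes only in rows, so rows that do not move let the fingers close. It gives the time, the measured TCP pose, the force and the opening at its end, in the units of the state.
- state(): the state, without advancing time (a new reading comes with each control period).
- grab_frame(name): name is "side" or "top" or "wrist"; returns a dict with "img" (400x640x3 uint8, red, green, blue), "camera_matrix" (3x3 intrinsics, pixels), "R" (3x3) and "t" (3): a world point X has camera coordinates R X + t; the wrist camera has in their place "mount" (4x4, takes a point from camera to tool coordinates, whose origin is the TCP and whose axes are the flange's). Camera axes: x right, y down, z forward; pixel columns grow to the right and rows downward; lengths in mm; the calibration is good to about 2 mm. The wrist camera is an equidistant fisheye: a pixel r from the principal point sees the ray r / f radians off the axis. A picture is of the moment at which its call begins: read the wrist's pose just before it. There is no depth.
- job_done(): hands the job in, once; it reports no verdict.
The state is a dict: "time_s": time; "qpos": joint angles; "qvel": joint speeds; "effort": joint torques, N m; "ee_pos": TCP position; "ee_rot": TCP orientation; "force": force on the tool from outside, world axes, zero at the start; "torque": the same for the moment, N m; "gripper_width": finger opening in mm.
Only numpy, scipy, OpenCV 4.12 (cv2) and the standard library are available. Lean on these libraries where they do the work, as an engineer would, in place of code of your own. Each camera call takes 0.05 s, during which the arm holds its last target. There are 200 camera calls.

## Working session

There is one attempt and no reset: what is moved stays moved. The work goes in short steps, Python scripts to look and compute and a tool call to move; the robot and the scene stay as the last step left them, time stands still between calls to the robot, and variables do not carry over. Pictures are saved under pics/ and viewed, and the job is handed in when it is done.

Besides the shell and the picture viewer there is one more tool, called after "Call:" in YAML: its name, and indented under it one key for each argument. send_rows: Moves the arm, as the interface text tells. Its arguments: {"type":"object","properties":{"deltas":{"type":"array","items":{"type":"number"}},"squeeze":{"type":"number"}},"required":["deltas"]}

```bash
mkdir -p pics; ls
cat > h.py <<'E'
import numpy as np, cv2
from workcell import state, grab_frame, job_done
def snap(n,f):
    s=state(); d=grab_frame(n); cv2.imwrite('pics/'+f,d['img'][:,:,::-1]); return s,d
def ray(d,px,z):
    K=np.array(d['camera_matrix']);R=np.array(d['R']);t=np.array(d['t']).ravel()
    c=-R.T@t; v=R.T@np.linalg.solve(K,[px[0],px[1],1.]); return c+v*(z-c[2])/v[2]
E
python3 - <<'E'
from h import *
for n in('top','side','wrist'):
    s,d=snap(n,n+'0.png')
    np.savez(n+'0.npz',**{k:np.array(v) for k,v in d.items()})
    print(n,d['camera_matrix'],d.get('R'),d.get('t'),d.get('mount'))
print(s)
E
```

```text
pics
top [[423.780477     0.         317.6894037 ]
 [  0.         423.780477   206.47869589]
 [  0.           0.           1.        ]] [[-0.01579661 -0.99983488 -0.00898208]
 [-0.99439277  0.01664879 -0.10443098]
 [ 0.10456327  0.00728207 -0.99449158]] [  26.26571311  455.38803989 1381.2880254 ] None
side [[391.44255968   0.         309.3706838 ]
 [  0.         391.44255968 202.37611657]
 [  0.           0.           1.        ]] [[ 0.70254502 -0.71163477 -0.00253982]
 [-0.35380988 -0.34618959 -0.86889087]
 [ 0.61745369  0.61133357 -0.49499718]] [-314.54172824  244.87617574  811.572978  ] None
wrist [[309.70691629   0.         319.52683321]
 [  0.         309.70691629 198.52760084]
 [  0.           0.           1.        ]] None None [[ 1.59916170e-04 -9.71372151e-01 -2.37562873e-01  6.79068613e+01]
 [ 9.99999710e-01 -2.17031343e-05  7.61894908e-04 -6.54007898e-01]
 [-7.45239354e-04 -2.37562926e-01  9.71371865e-01 -1.56892780e+02]
 [ 0.00000000e+00  0.00000000e+00  0.00000000e+00  1.00000000e+00]]
{'time_s': 0.1, 'qpos': array([ 7.16198243e+01,  1.83459492e+01,  8.96973772e+01, -1.33839911e-03,
        7.20432544e+01, -1.14604422e+00]), 'qvel': array([-0.03959576, -0.03547988, -0.14962178,  0.04820691, -0.03416263,
        0.00401499]), 'effort': array([ 2.38442597e-03, -4.13339496e+01, -2.32509309e+01,  7.30157713e-02,
        4.21810860e-02, -6.35425135e-05]), 'ee_pos': array([170.23664478, 548.79016611, 227.23848759]), 'ee_rot': array([-1.79913411e+02, -4.59368347e-04,  1.62766282e+02]), 'force': array([-0.4184817 , -0.25889602, -0.25025646]), 'torque': array([ 0.03524769, -0.01434841,  0.0385816 ]), 'gripper_width': 91.14183319968889}
```

View pics/top0.png

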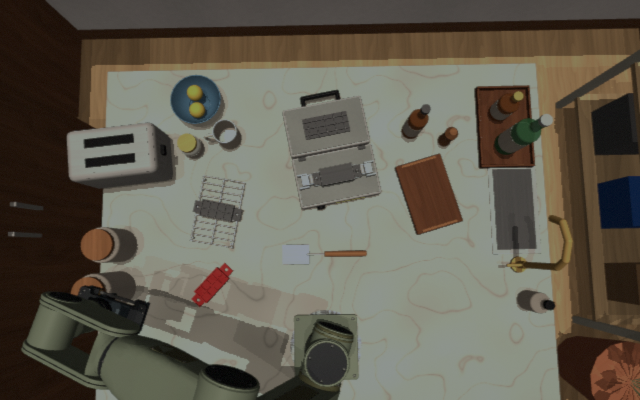

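View pics/side0.png

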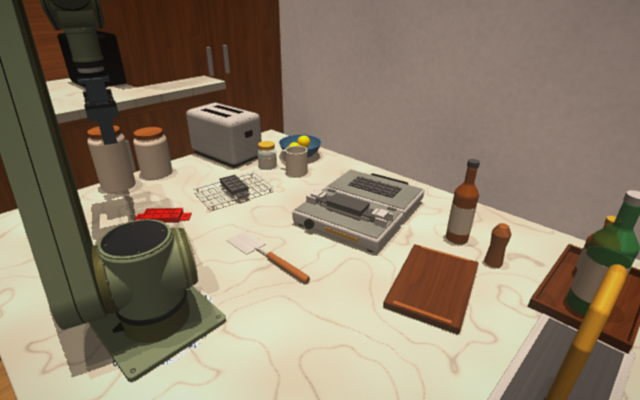

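View pics/wrist0.png

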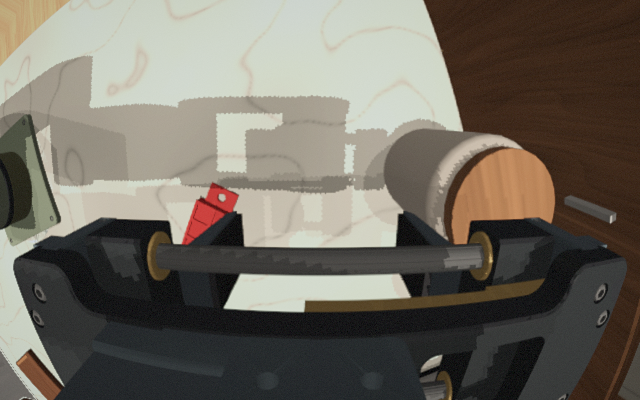

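The top view shows three plate-like things. The dark flat plate is in the press at (338,174). The dark ribbed plate on the wire rack at (218,211) is the waffle plate. The red one at (213,285) is the decoy. The board is at (428,194). I'll confirm in crops.

Run:
```python
from h import *
im=cv2.imread('pics/top0.png')
a=cv2.resize(im[140:215,285:390],None,fx=7,fy=7,interpolation=cv2.INTER_CUBIC)
b=cv2.resize(im[170:255,185:255],None,fx=6,fy=6,interpolation=cv2.INTER_CUBIC)
cv2.imwrite('pics/cp.png',a);cv2.imwrite('pics/cw.png',b)
d=dict(np.load('top0.npz'))
# board mask
hsv=cv2.cvtColor(im,cv2.COLOR_BGR2HSV)
m=((hsv[...,0]<15)&(hsv[...,1]>120)).astype(np.uint8); m[:, :390]=0;m[:,466:]=0;m[:150]=0;m[240:]=0
m=cv2.morphologyEx(m,cv2.MORPH_OPEN,np.ones((9,9)))
c=max(cv2.findContours(m,0,2)[0],key=cv2.contourArea);r=cv2.minAreaRect(c)
p=[ray(d,q,20)[:2] for q in cv2.boxPoints(r)];print('board',r,np.round(p),np.mean(p,0))
for n,q,z in [('flat',(338,174),80),('waf',(218,211),38),('oil',(412,130),0),('salt',(445,140),0)]:print(n,ray(d,q,z))
```

```text
board ((428.300048828125, 193.39996337890625), (71.15123748779297, 46.48548126220703), 71.56504821777344) [[ 585. -242.]
 [ 632. -392.]
 [ 404. -456.]
 [ 358. -309.]] [ 494.78503246 -349.74096319]
flat [553.50589774 -48.34949354  80.        ]
waf [444.82633782 346.53205066  38.        ]
oil [ 716.6632219 -308.682647     0.       ]
salt [ 679.55767629 -419.92784045    0.        ]
```

View pics/cp.png

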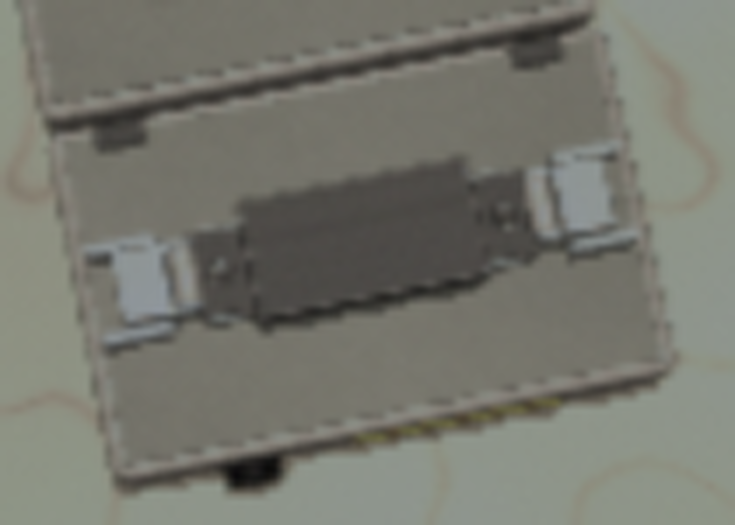

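View pics/cw.png

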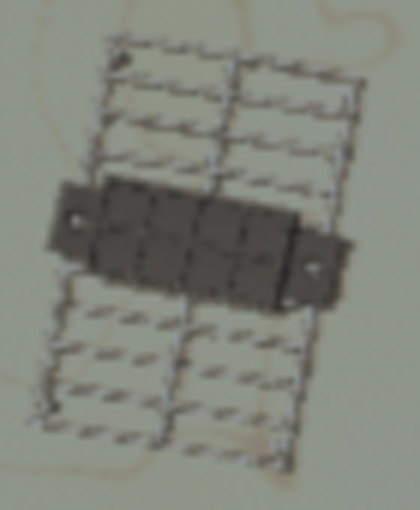

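The crops confirm it: the ribbed dark plate on the wire rack is the waffle plate, with holes at about (197.7,206.7) and (237.2,214.5). The plate in the press is smooth, with pins at about (316.4,177.9) and (357.6,170.7). Next I'll compute the poses.

```bash
cat >> h.py <<'E'
def go(x,y,z,yaw):
    "print the shift still to go, in tool axes as they stand, and after the turn"
    s=state(); p=s['ee_pos']; w=s['ee_rot'][2]; d=np.array([x,y,z])-p
    t=-((yaw-w+90)%180-90)
    for a,n in((w,'now'),(w-t,'turned')):
        r=np.radians(a); print(n,'dx %.1f dy %.1f dz %.1f mm'%(d[0]*np.cos(r)+d[1]*np.sin(r), d[0]*np.sin(r)-d[1]*np.cos(r), -d[2]),'turn %.1f'%t)
    return s
def wproj(s,d,P):
    "world point to wrist pixel"
    from scipy.spatial.transform import Rotation as Q
    R=Q.from_euler('xyz',s['ee_rot'],degrees=True).as_matrix(); M=np.array(d['mount'])
    c=M[:3,:3].T@(R.T@(np.array(P)-s['ee_pos'])-M[:3,3]); K=d['camera_matrix']
    h=np.hypot(c[0],c[1]); k=K[0][0]*np.arctan2(h,c[2])/h
    return K[0][2]+k*c[0],K[1][2]+k*c[1]
def wray(s,d,px,z):
    from scipy.spatial.transform import Rotation as Q
    R=Q.from_euler('xyz',s['ee_rot'],degrees=True).as_matrix(); M=np.array(d['mount']); K=d['camera_matrix']
    u=np.array([px[0]-K[0][2],px[1]-K[1][2]])/K[0][0]; r=np.hypot(*u); v=np.array([*(u/r*np.sin(r)),np.cos(r)])
    o=s['ee_pos']+R@M[:3,3]; v=R@M[:3,:3]@v; return o+v*(z-o[2])/v[2]
E
python3 - <<'E'
from h import *
d=dict(np.load('top0.npz'))
for n,a,b,z in [('flat',(316.4,177.9),(357.6,170.7),80),('waf',(197.7,206.7),(237.2,214.5),25)]:
    A,B=ray(d,a,z),ray(d,b,z); v=A-B; c=(A+B)/2; print(n,c,np.hypot(*v[:2]),'yaw',np.degrees(np.arctan2(v[1],v[0])))
    go(c[0],c[1],200,np.degrees(np.arctan2(v[1],v[0])))
E
```

```text
flat [552.59151637 -45.15393795  80.        ] 134.2200279252429 yaw 99.04384698568599
now dx -541.2 dy -454.1 dz 27.4 mm turn 63.7
turned dx -646.7 dy 284.2 dz 27.4 mm turn 63.7
waf [447.4874406  351.63854859  25.        ] 134.51647293398216 yaw 77.90560688584297
now dx -323.2 dy -106.2 dz 27.4 mm turn 84.9
turned dx -134.8 dy 312.4 dz 27.4 mm turn 84.9
```

Call:
send_rows:
  deltas: [1,-0.036,-0.03,0,0,1,-0.036,-0.03,0,0,1,-0.036,-0.03,0,0,1,-0.036,-0.03,0,0,1,-0.036,-0.03,0,0,1,-0.036,-0.03,0,0,1,-0.036,-0.03,0,0,1,-0.036,-0.03,0,0,1,-0.036,-0.03,0,0,1,-0.036,-0.03,0,0,1,-0.036,-0.03,0,0,1,-0.036,-0.03,0,0]

```text
time_s: 1.35
ee_pos: [484.7, 64.7, 224.7]
ee_rot: [-180.0, -0.0, 163.4]
force: [0.6, 1.0, 0.3]
gripper_width: 91.1
```

Call:
send_rows:
  deltas: [1,0,0,0,8,1,0,0,0,8,1,0,0,0,8,1,0,0,0,8,1,0,0,0,8,1,0,0,0,8,1,0,0,0,8,1,0,0,0,7.7,1,0,0,0,0]

```text
time_s: 2.25
ee_pos: [486.7, 56.8, 221.6]
ee_rot: [-179.7, 0.1, 96.5]
force: [-0.3, -0.6, 0.0]
gripper_width: 90.8
```

Run:
```python
from h import *
s=go(552.6,-45.2,200,99); print(s['ee_pos'],s['ee_rot'],s['qpos'])
```

```text
now dx -108.8 dy 54.0 dz 21.6 mm turn -2.5
turned dx -111.1 dy 49.1 dz 21.6 mm turn -2.5
[486.73274565  56.81039123 221.64292391] [-1.79669032e+02  1.35251263e-01  9.64672592e+01] [  5.40541068  11.07835548 100.64813348  -0.1518247   68.60198531
  -1.0056602 ]
```

Move over, still high, and look with the wrist camera.

Call:
send_rows:
  deltas: [1,-0.037,0.017,0,-2.5,1,-0.037,0.016,0,0,1,-0.037,0.016,0,0,1,0,0,0,0,1,0,0,0,0]

```text
time_s: 2.75
ee_pos: [552.7, -48.2, 220.4]
ee_rot: [-179.6, 0.0, 100.1]
force: [-0.6, 0.8, -0.5]
gripper_width: 91.1
```

Run:
```python
from h import *
s,d=snap('wrist','w1.png'); go(552.6,-45.2,200,99); print(s['ee_pos'],s['ee_rot'])
r=np.radians(99.04);v=np.array([np.cos(r),np.sin(r)])*66
for k in(1,-1):print(wproj(s,d,[552.6+k*v[0],-45.2+k*v[1],84]))
```

```text
now dx 2.9 dy 0.4 dz 20.4 mm turn 1.1
turned dx 2.9 dy 0.3 dz 20.4 mm turn 1.1
[552.70292942 -48.19156726 220.4267281 ] [-1.79564671e+02  3.33269368e-02  1.00094183e+02]
(np.float64(323.9180366225961), np.float64(121.85364551450674))
(np.float64(321.1442471118739), np.float64(253.19990796328767))
```

View pics/w1.png

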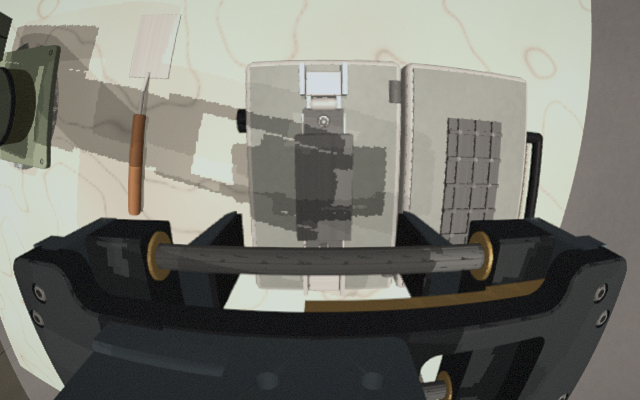

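The wrist view puts the near pin at (323.5,121.5), predicted (323.9,121.9), so the pose holds. Descending.

Call:
send_rows:
  deltas: [1,0.003,0,0.03,1.1,1,0,0,0.03,0,1,0,0,0.03,0,1,0,0,0.03,0,1,0,0,0,0,1,0,0,0,0]

```text
time_s: 3.4
ee_pos: [549.5, -39.1, 100.0]
ee_rot: [-179.8, 0.1, 99.8]
force: [0.9, -0.3, 0.8]
gripper_width: 91.3
```

Run:
```python
from h import *
s,d=snap('wrist','w2.png');go(552.6,-45.2,79,99); print(s['ee_pos'],s['ee_rot'],s['force'])
```

```text
now dx -6.5 dy 2.3 dz 21.0 mm turn 0.7
turned dx -6.5 dy 2.3 dz 21.0 mm turn 0.7
[549.46772158 -39.13603294  99.97702691] [-1.79803881e+02  5.08009739e-02  9.97539993e+01] [ 0.9132033  -0.25893371  0.81241897]
```

View pics/w2.png

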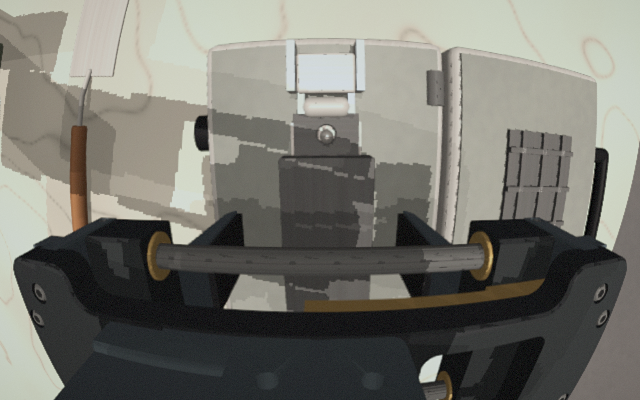

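Call:
send_rows:
  deltas: [1,-0.006,0.002,0.012,0.7,1,0,0,0.009,0,1,0,0,0,0]

```text
time_s: 3.75
ee_pos: [554.8, -44.9, 81.3]
ee_rot: [179.8, 0.2, 99.1]
force: [-0.6, 0.0, -0.3]
gripper_width: 90.8
```

Run:
```python
from h import *
s=go(552.6,-45.2,79,99); print(s['ee_pos'],s['ee_rot'],s['force'])
```

```text
now dx 0.1 dy -2.2 dz 2.3 mm turn 0.1
turned dx 0.1 dy -2.2 dz 2.3 mm turn 0.1
[554.75841978 -44.93846571  81.30267434] [1.79797990e+02 1.54967101e-01 9.90575937e+01] [-0.55571494  0.01803734 -0.329451  ]
```

Call:
send_rows:
  deltas: [1,0,-0.002,0.003,0,0.45,0,0,0,0,0.45,0,0,0,0,0.45,0,0,0,0,0.45,0,0,0,0,0.45,0,0,0,0,0.45,0,0,0,0,0.45,0,0,0,0]
  squeeze: 45

```text
time_s: 4.55
ee_pos: [554.3, -45.6, 79.1]
ee_rot: [179.6, 0.2, 99.1]
force: [0.4, -0.0, -0.4]
gripper_width: 55.7
```

Call:
send_rows:
  deltas: [0.45,0,0,0,0,0.45,0,0,0,0,0.45,0,0,0,0,0.45,0,0,0,0]

```text
time_s: 4.95
ee_pos: [554.3, -45.5, 79.1]
ee_rot: [179.6, 0.2, 99.1]
force: [0.6, 0.4, -0.7]
gripper_width: 55.7
```

Call:
send_rows:
  deltas: [0.3,0,0,-0.005,0,0.3,0,0,-0.008,0,0.3,0,0,-0.01,0,0.3,0,0,-0.01,0,0.3,0,0,-0.01,0,0.3,0,0,-0.01,0,0.3,0,0,-0.015,0,0.3,0,0,-0.015,0,0.3,0,0,-0.015,0,0.3,0,0,-0.02,0,0.3,0,0,0,0]
  squeeze: 55

```text
time_s: 6.05
ee_pos: [550.1, -45.2, 206.1]
ee_rot: [179.8, 0.1, 99.0]
force: [0.9, 0.0, -4.0]
gripper_width: 55.8
```

Run:
```python
from h import *
s,d=snap('wrist','w3.png'); go(495,-350,150,99); print(s['ee_pos'],s['ee_rot'],s['force'],s['gripper_width'])
s,d=snap('side','s3.png')
```

```text
now dx -292.7 dy -101.1 dz 54.5 mm turn 0.0
turned dx -292.7 dy -101.0 dz 54.5 mm turn 0.0
[550.05723214 -45.17850435 206.13663766] [1.79847746e+02 1.41360679e-01 9.90160127e+01] [ 0.87747183  0.0334097  -4.02824703] 55.759496602647566
```

View pics/w3.png

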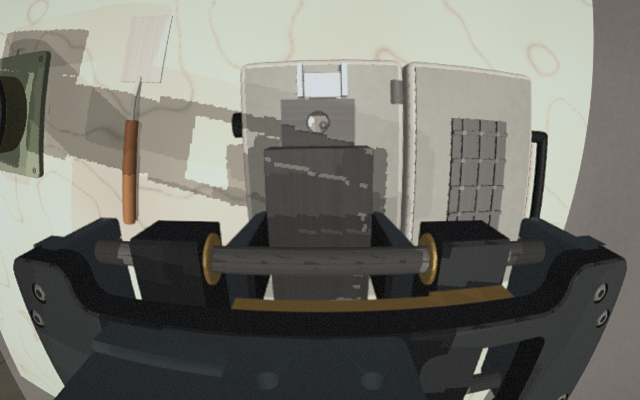

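View pics/s3.png

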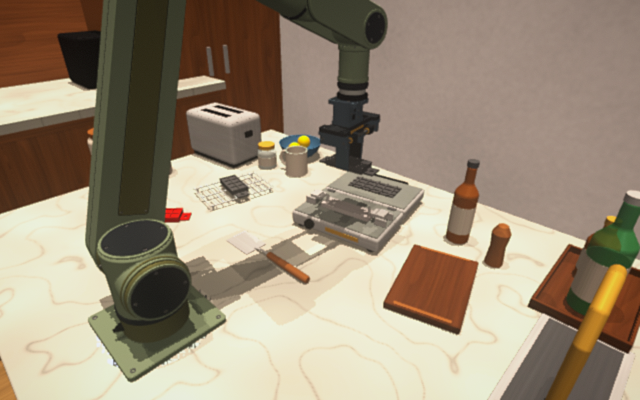

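Call:
send_rows:
  deltas: [0.3,-0.042,-0.0145,0,0,0.3,-0.042,-0.0145,0,0,0.3,-0.042,-0.0145,0,0,0.3,-0.042,-0.0145,0,0,0.3,-0.042,-0.0145,0.01,0,0.3,-0.042,-0.0145,0.02,0,0.3,-0.03,-0.01,0.02,0,0.3,0,0,0,0,0.3,0,0,0,0]

```text
time_s: 7.05
ee_pos: [488.8, -345.1, 139.4]
ee_rot: [-178.9, -0.7, 99.2]
force: [-0.2, 0.6, -4.2]
gripper_width: 55.8
```

Run:
```python
from h import *
s,d=snap('wrist','w4.png'); go(495,-350,38,99); print(s['ee_pos'],s['ee_rot'],s['force'],s['gripper_width'])
s,d=snap('side','s4.png')
```

```text
now dx -6.2 dy 5.4 dz 101.2 mm turn 0.3
turned dx -6.2 dy 5.5 dz 101.2 mm turn 0.3
[ 488.84158742 -345.05541703  139.3818978 ] [-178.9396304    -0.71398069   99.20600971] [-0.20205763  0.60512401 -4.18423485] 55.84223662828139
```

View pics/w4.png

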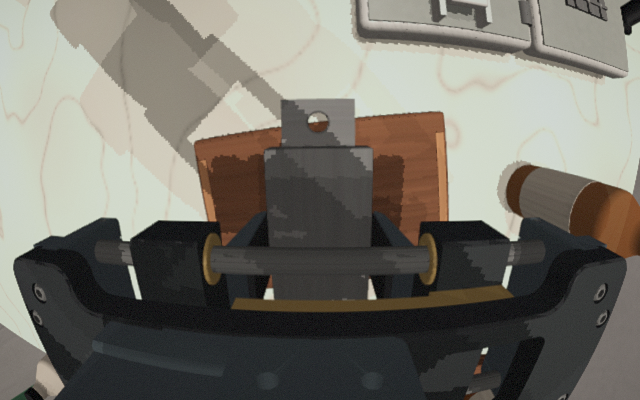

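View pics/s4.png

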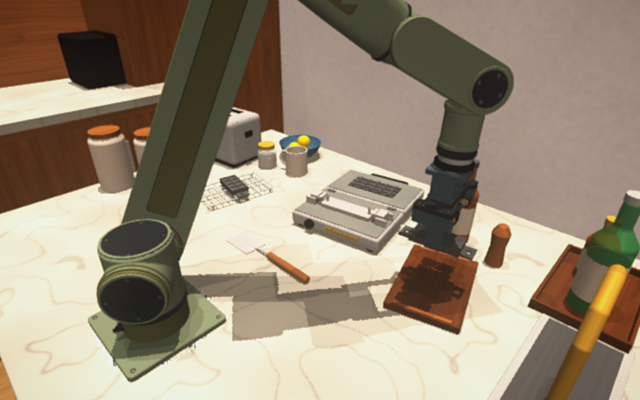

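Call:
send_rows:
  deltas: [0.3,-0.005,0.004,0.025,0,0.3,0,0,0.025,0,0.3,0,0,0.02,0,0.3,0,0,0.013,0,0.3,0,0,0,0,0.3,0,0,0,0]

```text
time_s: 7.75
ee_pos: [498.1, -342.5, 59.7]
ee_rot: [-179.4, -0.4, 99.8]
force: [1.3, -0.1, -3.7]
gripper_width: 55.6
```

Call:
send_rows:
  deltas: [0.3,0,0,0.012,0,0.3,0,0,0.005,0,0.3,0,0,0.002,0,0.3,0,0,0,0]

```text
time_s: 8.15
ee_pos: [499.7, -343.0, 42.1]
ee_rot: [-179.6, -0.1, 99.9]
force: [-0.0, 0.8, -4.0]
gripper_width: 55.9
```

Call:
send_rows:
  deltas: [0.3,0,0,0.003,0,0.3,0,0,0.0015,0,0.3,0,0,0.001,0,0.3,0,0,0,0]

```text
time_s: 8.55
ee_pos: [500.1, -343.6, 37.6]
ee_rot: [-179.7, -0.1, 99.9]
force: [-0.7, -0.0, -3.9]
gripper_width: 55.8
```

Call:
send_rows:
  deltas: [0.3,0,0,0.001,0,0.3,0,0,0.001,0,0.3,0,0,0,0]

```text
time_s: 8.85
ee_pos: [500.3, -343.8, 37.5]
ee_rot: [-179.8, -0.0, 99.9]
force: [0.2, -0.3, -4.0]
gripper_width: 55.3
```

Call:
send_rows:
  deltas: [0.3,0,0,0.002,0,0.3,0,0,0.001,0]

```text
time_s: 9.05
ee_pos: [500.4, -343.8, 37.3]
ee_rot: [-179.8, 0.0, 99.9]
force: [-2.0, 1.8, 2.4]
gripper_width: 55.5
```

Contact: the force has gone from −4 N to +2.4 N. Release and rise.

Call:
send_rows:
  deltas: [0.8,0,0,0,0,1,0,0,0,0,1,0,0,0,0,1,0,0,0,0,1,0,0,-0.01,0,1,0,0,-0.03,0,1,0,0,-0.04,0,1,0,0,-0.05,0,1,0,0,-0.05,0,1,0,0,0,0]

```text
time_s: 10.05
ee_pos: [501.8, -344.3, 225.3]
ee_rot: [-179.9, 0.1, 99.9]
force: [0.4, 0.5, -0.2]
gripper_width: 91.0
```

Run:
```python
from h import *
s,d=snap('wrist','w5.png'); go(447.5,351.6,200,77.9); print(s['ee_pos'],s['ee_rot'],s['force'],s['gripper_width'])
s,d=snap('top','t5.png')
```

```text
now dx 693.7 dy 66.9 dz 21.9 mm turn 22.0
turned dx 668.4 dy -197.4 dz 21.9 mm turn 22.0
[ 501.82501401 -344.2907659   225.2678107 ] [-1.79886895e+02  1.18256902e-01  9.98595846e+01] [ 0.39685831  0.45762417 -0.23129264] 91.02944988261993
```

View pics/w5.png

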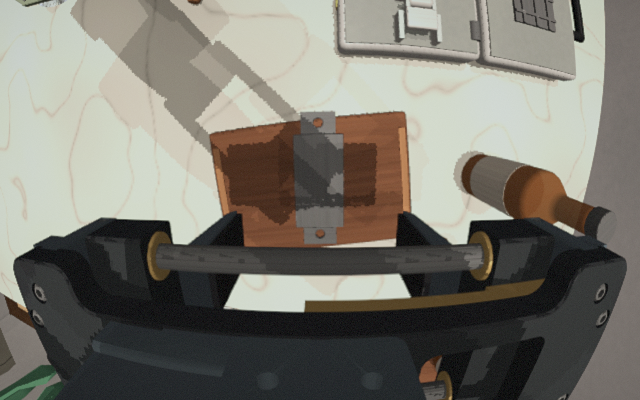

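View pics/t5.png

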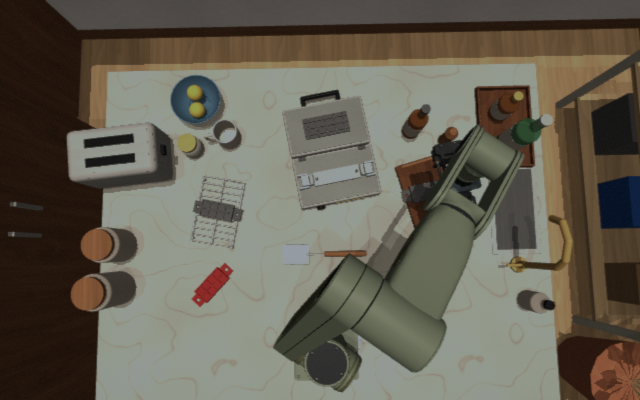

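The flat plate lies centred and flat on the board, with its holes at (318,122) and (319,235) in the wrist view. On to the rack.

Call:
send_rows:
  deltas: [1,0.048,0.004,0,0,1,0.048,0.004,0,0,1,0.048,0.004,0,0,1,0.048,0.004,0,0,1,0.048,0.004,0,0,1,0.048,0.004,0,0,1,0.048,0.004,0,0,1,0.048,0.004,0,0,1,0.048,0.004,0,0,1,0.048,0.004,0,0,1,0.048,0.004,0,0,1,0.048,0.004,0,0]

```text
time_s: 11.35
ee_pos: [435.1, 247.7, 201.9]
ee_rot: [-177.1, -0.7, 99.1]
force: [0.8, -0.5, -0.2]
gripper_width: 91.1
```

Call:
send_rows:
  deltas: [1,0,0,0,7.5,1,0,0,0,7.5,1,0,0,0,7,1,0,0,0,0,1,0,0,0,0]

```text
time_s: 11.85
ee_pos: [428.1, 252.9, 192.2]
ee_rot: [-176.1, 1.1, 77.2]
force: [-0.6, 0.8, -0.5]
gripper_width: 91.4
```

Run:
```python
from h import *
s=go(447.5,351.6,200,77.9); print(s['ee_pos'],s['ee_rot'])
im=cv2.imread('pics/t5.png')
cv2.imwrite('pics/cb.png',cv2.resize(im[150:200,290:385],None,fx=8,fy=8,interpolation=cv2.INTER_CUBIC))
```

```text
now dx 100.6 dy -3.0 dz -7.8 mm turn -0.7
turned dx 100.6 dy -1.8 dz -7.8 mm turn -0.7
[428.13521316 252.88560586 192.22629946] [-176.13267448    1.09537854   77.18525608]
```

View pics/cb.png

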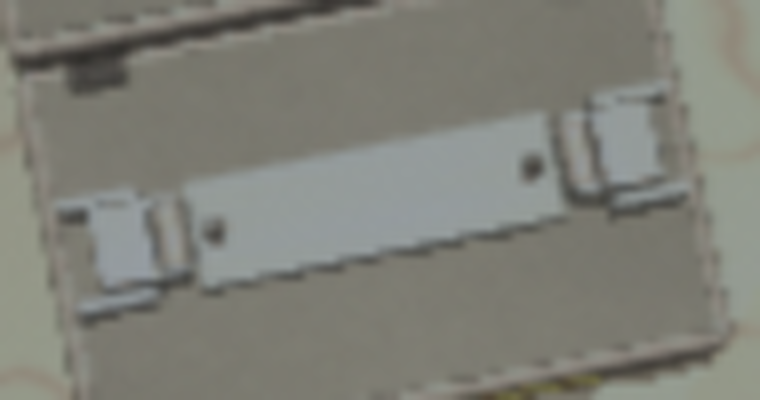

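Call:
send_rows:
  deltas: [1,0.025,-0.001,0,-0.7,1,0.025,0,0,0,1,0.025,0,0,0,1,0.02,0,0,0,1,0,0,0,0,1,0,0,0,0,1,0,0,0,0]

```text
time_s: 12.55
ee_pos: [445.6, 344.0, 185.3]
ee_rot: [-175.7, 1.5, 78.4]
force: [0.1, 0.3, -0.7]
gripper_width: 91.1
```

Run:
```python
from h import *
s,d=snap('wrist','w6.png'); go(447.5,351.6,37,77.9); print(s['ee_pos'],s['ee_rot'],s['qpos'])
r=np.radians(77.9);v=np.array([np.cos(r),np.sin(r)])*67
for k in(1,-1):print(wproj(s,d,[447.5+k*v[0],351.6+k*v[1],25]))
np.savez('w6.npz',**{k:np.array(x) for k,x in d.items()})
im=cv2.imread('pics/w6.png');cv2.imwrite('pics/c6.png',cv2.resize(im[80:280,220:420],None,fx=3,fy=3,interpolation=cv2.INTER_CUBIC))
```

```text
now dx 8.0 dy 0.3 dz 148.3 mm turn 0.5
turned dx 8.0 dy 0.2 dz 148.3 mm turn 0.5
[445.64363743 344.03923435 185.28280979] [-175.67982415    1.52629534   78.44519035] [35.29293527 20.96515611 92.16867764  2.2306702  70.9478774  46.10194096]
(np.float64(333.78265051735264), np.float64(111.70130238484808))
(np.float64(331.63145172764996), np.float64(236.9138316654372))
```

View pics/c6.png

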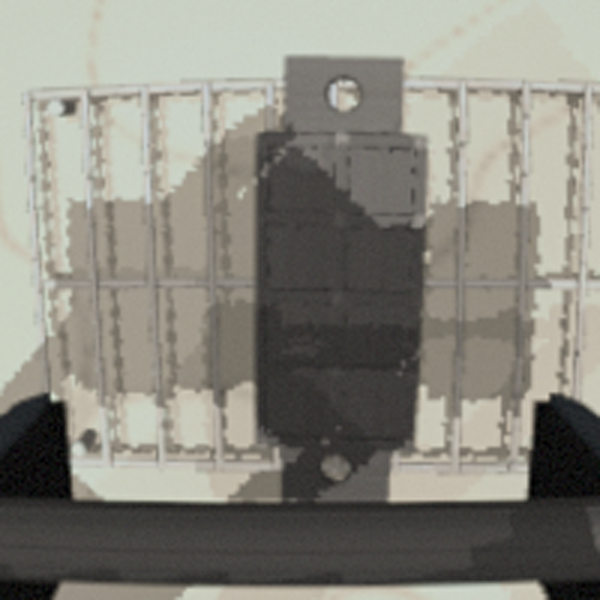

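Holes are at about (334.7,111) and (332.3,235.3), within 2 px of the prediction. The tool has picked up a 4.6° tilt from the fast moves, though. I'll see how slower motion affects it.

Call:
send_rows:
  deltas: [1,0.002,0,0.03,0,1,0.002,0,0.03,0,1,0,0,0,0,1,0,0,0,0,1,0,0,0,0]

```text
time_s: 13.1
ee_pos: [442.8, 344.4, 127.6]
ee_rot: [-175.9, 1.4, 78.3]
force: [-0.6, 0.7, -0.4]
gripper_width: 90.9
```

```bash
cat >> h.py <<'E'
def tilt(s):
    from scipy.spatial.transform import Rotation as Q
    z=Q.from_euler('xyz',s['ee_rot'],degrees=True).as_matrix()[:,2]; return np.round(np.degrees(z[:2]),2)
E
python3 - <<'E'
from h import *
d=dict(np.load('w6.npz'))
s={'ee_pos':np.array([445.644,344.039,185.283]),'ee_rot':np.array([-175.6798,1.5263,78.4452])}
A,B=wray(s,d,(334.7,111),25),wray(s,d,(332.3,235.3),25);v=A-B;c=(A+B)/2
print(c,np.hypot(*v[:2]),np.degrees(np.arctan2(v[1],v[0])))
s=go(c[0],c[1],37,77.9); print(s['ee_pos'],s['ee_rot'],s['qpos'],tilt(s))
E
```

```text
[448.56450565 352.73535221  25.        ] 132.78823009552872 77.80461081430973
now dx 9.3 dy 3.9 dz 90.6 mm turn 0.4
turned dx 9.4 dy 3.8 dz 90.6 mm turn 0.4
[442.83683133 344.37920325 127.56230512] [-175.88138969    1.36567469   78.3016498 ] [35.49536549 23.51936053 97.19211389  2.34799982 63.10879476 46.11086758] [-4.31 -0.5 ]
```

Call:
send_rows:
  deltas: [1,-0.038,-0.032,0,0,1,-0.038,-0.032,0,0,1,0,0,0,0,1,0,0,0,0]

```text
time_s: 13.5
ee_pos: [365.4, 282.3, 137.8]
ee_rot: [-176.2, 1.0, 78.3]
force: [0.6, 0.4, 0.7]
gripper_width: 91.2
```

Call:
send_rows:
  deltas: [1,0.008,0.007,0,0,1,0.008,0.007,0,0,1,0.008,0.007,0,0,1,0.008,0.007,0,0,1,0.008,0.007,0,0,1,0.008,0.007,0,0,1,0.008,0.007,0,0,1,0.008,0.007,0,0,1,0.008,0.007,0,0,1,0,0,0,0]

```text
time_s: 14.5
ee_pos: [454.5, 349.4, 133.3]
ee_rot: [-176.5, 0.7, 78.3]
force: [-0.6, -0.6, 0.0]
gripper_width: 90.7
```

Run:
```python
from h import *
s=go(448.6,352.7,37,77.8); print(s['ee_pos'],s['ee_rot'],s['qpos'],tilt(s))
```

```text
now dx 2.0 dy -6.5 dz 96.3 mm turn 0.5
turned dx 2.0 dy -6.5 dz 96.3 mm turn 0.5
[454.5479415  349.38936048 133.27885248] [-176.53761896    0.67599693   78.2558298 ] [35.23670777 23.76960034 95.77860143  2.31663571 63.3277128  45.90932177] [-3.53  0.04]
```

Call:
send_rows:
  deltas: [1,-0.028,0.007,0,0,1,-0.028,0.007,0,0,1,-0.028,0.007,0,0,1,-0.028,0.007,0,0,1,-0.028,0.007,0,0,1,-0.028,0.007,0,0,1,-0.028,0.007,0,0,1,-0.028,0.007,0,0,1,-0.028,0.007,0,0,1,-0.028,0.007,0,0,1,-0.028,0.007,0,0,1,0,0,0,0]

```text
time_s: 15.7
ee_pos: [464.4, 20.7, 133.1]
ee_rot: [-176.4, 0.8, 78.5]
force: [-0.6, 0.5, 0.2]
gripper_width: 90.9
```

Run:
```python
from h import *
s=go(350,30,137,78.3); print(s['ee_pos'],s['ee_rot'],s['qpos'],tilt(s))
```

```text
now dx -13.7 dy -114.0 dz -3.9 mm turn 0.2
turned dx -14.1 dy -113.9 dz -3.9 mm turn 0.2
[464.41436559  20.71377417 133.09494557] [-176.41410934    0.75806133   78.48744859] [1.10546373e+00 1.52828350e+01 1.09236888e+02 5.18877048e-02
 5.91450567e+01 1.26137086e+01] [-3.66 -0.03]
```

Call:
send_rows:
  deltas: [1,-0.01,-0.048,0,0,1,-0.01,-0.048,0,0,1,0,0,0,0]

```text
time_s: 16.0
ee_pos: [363.0, 20.7, 138.3]
ee_rot: [-176.2, 0.7, 78.3]
force: [-0.0, -0.1, -0.5]
gripper_width: 91.3
```

Call:
send_rows:
  deltas: [1,0.003,0.014,0,0,1,0.003,0.014,0,0,1,0.003,0.014,0,0,1,0.003,0.014,0,0,1,0.003,0.014,0,0,1,0.003,0.014,0,0,1,0.003,0.014,0,0,1,0.003,0.014,0,0,1,0.003,0.014,0,0,1,0.003,0.014,0,0,1,0.003,0.014,0,0,1,0,0,0,0]

```text
time_s: 17.2
ee_pos: [553.2, 25.6, 123.4]
ee_rot: [-176.9, 0.5, 78.4]
force: [-0.5, 0.3, -0.3]
gripper_width: 91.1
```

Run:
```python
from h import *
s=go(350,30,137,78.3); print(s['ee_pos'],s['ee_rot'],s['qpos'],tilt(s))
```

```text
now dx -36.4 dy -199.9 dz -13.6 mm turn 0.1
turned dx -36.9 dy -199.8 dz -13.6 mm turn 0.1
[553.1665466   25.57502305 123.36258079] [-176.85921686    0.49423904   78.42836287] [ 1.32942388 22.88676725 98.88356963  0.25040298 61.40168441 12.78866396] [-3.17  0.15]
```

Call:
send_rows:
  deltas: [1,-0.01,-0.048,0,0,1,-0.01,-0.048,0,0,1,-0.01,-0.048,0,0,1,-0.01,-0.048,0,0,1,0,0,0,0]

```text
time_s: 17.7
ee_pos: [355.1, 25.4, 129.2]
ee_rot: [-176.5, 0.6, 78.4]
force: [0.4, 0.4, -1.1]
gripper_width: 91.3
```

Call:
send_rows:
  deltas: [1,0.006,0.028,0,0,1,0.006,0.028,0,0,1,0.006,0.028,0,0,1,0.006,0.028,0,0,1,0.006,0.028,0,0,1,0.006,0.028,0,0,1,0,0,0,0]

```text
time_s: 18.4
ee_pos: [538.9, 27.9, 116.9]
ee_rot: [-176.7, 0.5, 78.5]
force: [-1.1, 0.2, -0.7]
gripper_width: 90.9
```

Run:
```python
from h import *
s=go(350,30,137,78.3); print(s['ee_pos'],s['ee_rot'],s['qvel'],tilt(s))
```

```text
now dx -35.7 dy -185.5 dz -20.1 mm turn 0.2
turned dx -36.3 dy -185.4 dz -20.1 mm turn 0.2
[538.87855947  27.93121662 116.9171871 ] [-176.72066282    0.49171756   78.47506793] [-1.98588067e-02 -2.02530292e-01  2.09923651e+00  1.07635851e-01
  2.90740115e+00 -1.53998053e-03] [-3.31  0.17]
```

Call:
send_rows:
  deltas: [1,0,0,-0.049,0,1,0,0,-0.049,0,1,0,0,0,0,1,0,0,0,0]

```text
time_s: 18.8
ee_pos: [545.9, 27.9, 214.2]
ee_rot: [-176.3, 0.6, 78.5]
force: [-0.3, -0.2, -1.0]
gripper_width: 91.6
```

Call:
send_rows:
  deltas: [1,0,0,0.006,0,1,0,0,0.006,0,1,0,0,0.006,0,1,0,0,0.006,0,1,0,0,0.006,0,1,0,0,0.006,0,1,0,0,0.006,0,1,0,0,0.006,0,1,0,0,0.006,0,1,0,0,0.006,0,1,0,0,0,0]

```text
time_s: 19.9
ee_pos: [537.5, 28.1, 143.2]
ee_rot: [-175.6, 0.7, 78.5]
force: [-0.5, 0.3, -0.8]
gripper_width: 90.9
```

Run:
```python
from h import *
s=go(350,30,137,78.3); print(s['ee_pos'],s['ee_rot'],s['qvel'],tilt(s))
```

```text
now dx -35.5 dy -184.1 dz 6.2 mm turn 0.2
turned dx -36.2 dy -184.0 dz 6.2 mm turn 0.2
[537.48055038  28.10057537 143.23379543] [-175.6003076     0.74540756   78.50807325] [ 0.01344353 -0.38583377 -0.83408639 -0.08964289  0.04553781 -0.12948373] [-4.46  0.15]
```

Call:
send_rows:
  deltas: [1,0,0,-0.006,0,1,0,0,-0.006,0,1,0,0,-0.006,0,1,0,0,-0.006,0,1,0,0,-0.006,0,1,0,0,-0.006,0,1,0,0,-0.006,0,1,0,0,-0.006,0,1,0,0,-0.006,0,1,0,0,-0.006,0,1,0,0,0,0]

```text
time_s: 21.0
ee_pos: [543.9, 28.0, 210.8]
ee_rot: [-175.9, 0.7, 78.5]
force: [0.3, -0.2, -0.8]
gripper_width: 91.5
```

Call:
send_rows:
  deltas: [1,0,0,0.049,0,1,0,0,0.03,0,1,0,0,0,0]

```text
time_s: 21.3
ee_pos: [539.7, 28.3, 131.7]
ee_rot: [-176.2, 0.6, 78.5]
force: [0.3, -0.1, -0.3]
gripper_width: 91.0
```

Call:
send_rows:
  deltas: [1,0.026,-0.013,0,0,1,0.026,-0.013,0,0,1,0.026,-0.013,0,0,1,0.026,-0.013,0,0,1,0.026,-0.013,0,0,1,0.026,-0.013,0,0,1,0.026,-0.013,0,0,1,0.026,-0.013,0,0,1,0.026,-0.013,0,0,1,0.026,-0.013,0,0,1,0.026,-0.013,0,0,1,0,0,0,0]

```text
time_s: 22.5
ee_pos: [462.2, 351.7, 154.4]
ee_rot: [-177.0, -0.1, 78.3]
force: [0.1, -0.4, 0.1]
gripper_width: 91.1
```

Run:
```python
from h import *
s=go(448.6,352.7,70,77.8); print(s['ee_pos'],s['ee_rot'],tilt(s))
```

```text
now dx -1.8 dy -13.5 dz 84.4 mm turn 0.5
turned dx -1.9 dy -13.5 dz 84.4 mm turn 0.5
[462.1669247  351.71798746 154.37563639] [-1.77038605e+02 -6.22956429e-02  7.83070142e+01] [-2.89  0.66]
```

Call:
send_rows:
  deltas: [1,-0.001,-0.009,0.045,0.5,1,0,0,0.04,0,1,0,0,0,0,1,0,0,0,0]

```text
time_s: 22.9
ee_pos: [452.9, 355.9, 74.8]
ee_rot: [-177.5, -0.5, 77.9]
force: [0.8, 0.3, -0.2]
gripper_width: 90.9
```

Run:
```python
from h import *
s,d=snap('wrist','w7.png');go(448.6,352.7,40,77.8); print(s['ee_pos'],s['ee_rot'],tilt(s))
r=np.radians(77.8);v=np.array([np.cos(r),np.sin(r)])*67
print(wproj(s,d,[448.6+v[0],352.7+v[1],25]))
```

```text
now dx -3.9 dy -3.5 dz 34.8 mm turn 0.1
turned dx -3.9 dy -3.5 dz 34.8 mm turn 0.1
[452.89710906 355.90061617  74.7806346 ] [-177.51710238   -0.46172833   77.9094319 ] [-2.33  0.97]
(np.float64(319.7890844307785), np.float64(129.63878945521384))
```

View pics/w7.png

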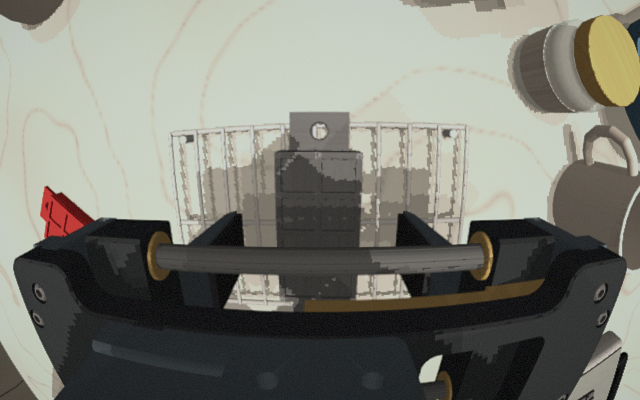

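Call:
send_rows:
  deltas: [1,-0.004,-0.002,0.02,0,1,0,0,0.012,0,1,0,0,0,0]

```text
time_s: 23.25
ee_pos: [453.4, 354.4, 48.4]
ee_rot: [-178.0, -0.9, 77.8]
force: [0.2, 0.3, -0.7]
gripper_width: 91.2
```

Run:
```python
from h import *
s=go(448.6,352.7,39,77.8); print(s['ee_pos'],s['ee_rot'],tilt(s),s['force'])
```

```text
now dx -2.7 dy -4.3 dz 9.4 mm turn 0.0
turned dx -2.7 dy -4.3 dz 9.4 mm turn 0.0
[453.35873614 354.44018716  48.41436795] [-177.96394149   -0.93907023   77.81342061] [-1.79  1.35] [ 0.17853021  0.28665546 -0.72605988]
```

Call:
send_rows:
  deltas: [1,-0.003,-0.005,0.006,0,1,0,0,0.003,0,1,0,0,0,0]

```text
time_s: 23.55
ee_pos: [449.1, 353.7, 41.8]
ee_rot: [-178.2, -1.2, 77.8]
force: [-0.5, -0.2, 0.4]
gripper_width: 91.3
```

Run:
```python
from h import *
s=go(448.6,352.7,38,77.8); print(s['ee_pos'],s['ee_rot'],tilt(s),s['force'])
```

```text
now dx -1.0 dy -0.3 dz 3.8 mm turn -0.0
turned dx -1.0 dy -0.3 dz 3.8 mm turn -0.0
[449.06680105 353.66828047  41.77577085] [-178.15407368   -1.1561822    77.78397229] [-1.56  1.52] [-0.49940621 -0.1771848   0.38059253]
```

Call:
send_rows:
  deltas: [1,-0.001,0,0.003,0,0.45,0,0,0,0,0.45,0,0,0,0,0.45,0,0,0,0,0.45,0,0,0,0,0.45,0,0,0,0,0.45,0,0,0,0,0.3,0,0,0,0,0.3,0,0,0,0]
  squeeze: 50

```text
time_s: 24.45
ee_pos: [449.4, 353.3, 39.4]
ee_rot: [-178.2, -1.2, 77.8]
force: [-0.8, -0.4, -0.7]
gripper_width: 55.8
```

Run:
```python
from h import *
s=go(553.5,-45.2,140,99); print(s['ee_pos'],s['ee_rot'],tilt(s),s['force'],s['gripper_width'])
```

```text
now dx -367.5 dy 185.9 dz -100.6 mm turn -21.2
turned dx -409.8 dy 40.5 dz -100.6 mm turn -21.2
[449.41631869 353.26206121  39.37899762] [-178.23362495   -1.23057419   77.80572463] [-1.47  1.58] [-0.82124523 -0.42509653 -0.73167158] 55.766281751043365
```

Call:
send_rows:
  deltas: [0.3,0,0,-0.008,0,0.3,0,0,-0.013,0,0.3,0,0,-0.013,0,0.3,0,0,-0.013,0,0.3,0,0,-0.013,0,0.3,0,0,-0.013,0,0.3,0,0,-0.013,0,0.3,0,0,-0.013,0,0.3,0,0,-0.006,0,0.3,0,0,0,0]

```text
time_s: 25.45
ee_pos: [450.3, 348.4, 152.3]
ee_rot: [-178.1, -1.0, 77.8]
force: [-0.9, 0.1, -3.5]
gripper_width: 55.7
```

Run:
```python
from h import *
s,d=snap('wrist','w8.png');go(553.5,-45.2,140,99); print(s['ee_pos'],s['ee_rot'],tilt(s),s['force'],s['gripper_width'])
```

```text
now dx -362.7 dy 184.3 dz 11.8 mm turn -21.2
turned dx -404.8 dy 40.6 dz 11.8 mm turn -21.2
[450.25842177 348.35672858 152.26022082] [-178.06032113   -1.01317439   77.79863679] [-1.68  1.4 ] [-0.88114014  0.08163306 -3.49448857] 55.65688166628015
```

View pics/w8.png

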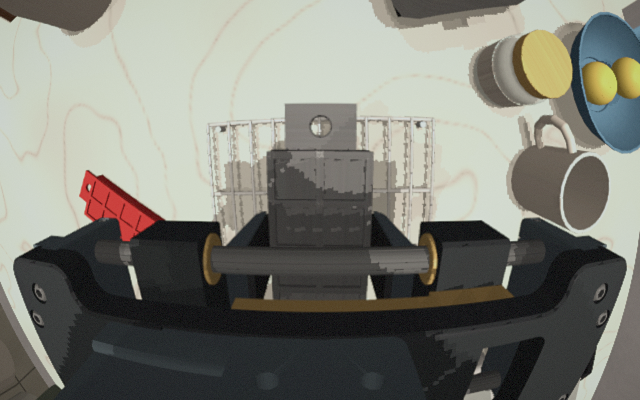

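Call:
send_rows:
  deltas: [0.3,-0.028,0.014,0,0,0.3,-0.028,0.014,0,0,0.3,-0.028,0.014,0,0,0.3,-0.028,0.014,0,0,0.3,-0.028,0.014,0,0,0.3,-0.028,0.014,0,0,0.3,-0.028,0.014,0,0,0.3,-0.028,0.014,0,0,0.3,-0.028,0.014,0,0,0.3,-0.028,0.014,0,0,0.3,-0.028,0.014,0,0,0.3,0,0,0,0]

```text
time_s: 26.7
ee_pos: [533.5, 2.2, 131.9]
ee_rot: [-177.2, -0.6, 78.0]
force: [-0.2, -0.7, -3.0]
gripper_width: 55.4
```

Call:
send_rows:
  deltas: [0.3,0,0,0,-5,0.3,0,0,0,-6,0.3,0,0,0,-6,0.3,0,0,0,-4,0.3,0,0,0,0,0.3,0,0,0,0]

```text
time_s: 27.3
ee_pos: [529.9, 3.9, 127.8]
ee_rot: [-177.1, -1.9, 99.6]
force: [0.2, 0.1, -4.1]
gripper_width: 55.4
```

Run:
```python
from h import *
s=go(553.5,-45.2,140,99); print(s['ee_pos'],s['ee_rot'],tilt(s),s['force'],s['gripper_width'])
```

```text
now dx -52.3 dy 15.1 dz -12.2 mm turn 0.6
turned dx -52.1 dy 15.7 dz -12.2 mm turn 0.6
[529.87627487   3.85363444 127.82431575] [-177.11891519   -1.85572358   99.59303327] [-3.15  1.35] [ 0.21197169  0.05123181 -4.08048109] 55.420055412784684
```

Call:
send_rows:
  deltas: [0.3,-0.006,0.0015,-0.003,0.6,0.3,-0.006,0.0015,-0.003,0,0.3,-0.006,0.0015,-0.003,0,0.3,-0.006,0.0015,-0.003,0,0.3,-0.006,0.0015,-0.003,0,0.3,-0.006,0.0015,-0.003,0,0.3,-0.006,0.0015,-0.003,0,0.3,0,0,0,0,0.3,0,0,0,0]

```text
time_s: 28.2
ee_pos: [549.9, -40.6, 148.7]
ee_rot: [-177.1, -1.8, 98.7]
force: [-0.2, 0.3, -3.7]
gripper_width: 55.7
```

Run:
```python
from h import *
s,d=snap('wrist','w9.png');go(553.5,-45.2,110,99); print(s['ee_pos'],s['ee_rot'],tilt(s),s['force'],s['gripper_width'])
im=cv2.imread('pics/w9.png');cv2.imwrite('pics/c9.png',cv2.resize(im[40:280,200:440],None,fx=2.5,fy=2.5,interpolation=cv2.INTER_CUBIC))
snap('side','s9.png'); im=cv2.imread('pics/s9.png');cv2.imwrite('pics/cs9.png',cv2.resize(im[100:260,260:460],None,fx=4,fy=3.7,interpolation=cv2.INTER_CUBIC)[:600])
```

```text
now dx -5.1 dy 2.8 dz 38.7 mm turn -0.3
turned dx -5.2 dy 2.8 dz 38.7 mm turn -0.3
[549.9143602  -40.5563284  148.70739872] [-177.12990514   -1.79671861   98.71631614] [-3.11  1.34] [-0.18549845  0.32273991 -3.65985896] 55.677173569830984
```

View pics/c9.png

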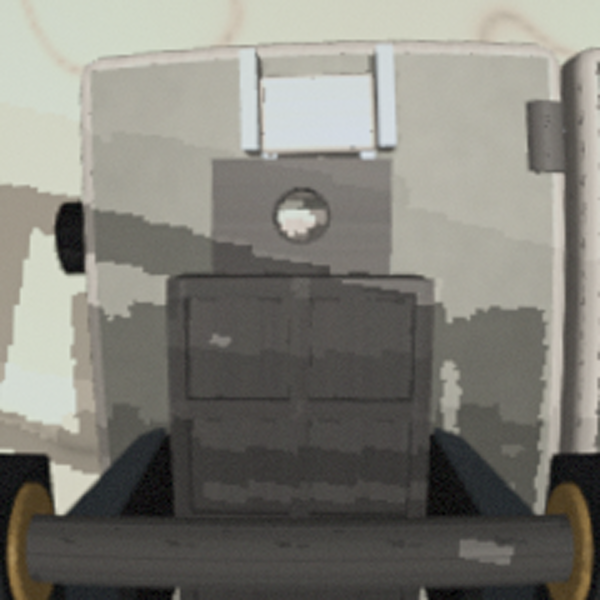

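View pics/cs9.png

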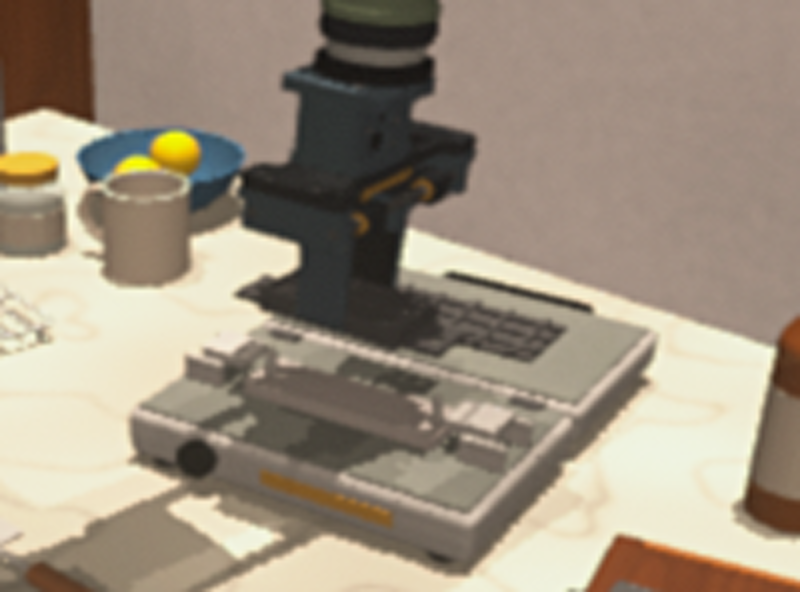

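Call:
send_rows:
  deltas: [0.3,-0.006,0.006,0.02,0,0.3,0,0,0.015,0,0.3,0,0,0,0,0.3,0,0,0,0]

```text
time_s: 28.7
ee_pos: [554.9, -43.6, 112.9]
ee_rot: [-177.2, -1.8, 98.8]
force: [0.4, 1.5, -3.6]
gripper_width: 55.4
```

Run:
```python
from h import *
s,d=snap('wrist','w10.png');go(554.5,-45,108,99); print(s['ee_pos'],s['ee_rot'],tilt(s),s['force'],s['gripper_width'])
r=np.radians(99.04);v=np.array([np.cos(r),np.sin(r)])*66
for z in(84,62):print(wproj(s,d,[553.5+v[0],-45.2+v[1],z]))
im=cv2.imread('pics/w10.png');cv2.imwrite('pics/c10.png',cv2.resize(im[60:180,260:380],None,fx=5,fy=5,interpolation=cv2.INTER_CUBIC))
```

```text
now dx -1.5 dy -0.5 dz 4.9 mm turn -0.2
turned dx -1.5 dy -0.5 dz 4.9 mm turn -0.2
[554.9262107  -43.55099879 112.8775241 ] [-177.1728815    -1.80717678   98.82325695] [-3.07  1.35] [ 0.44457786  1.50745984 -3.64662136] 55.3654054679534
(np.float64(321.2745123815422), np.float64(129.27236295778994))
(np.float64(322.7102607442456), np.float64(129.7839153841704))
```

View pics/c10.png

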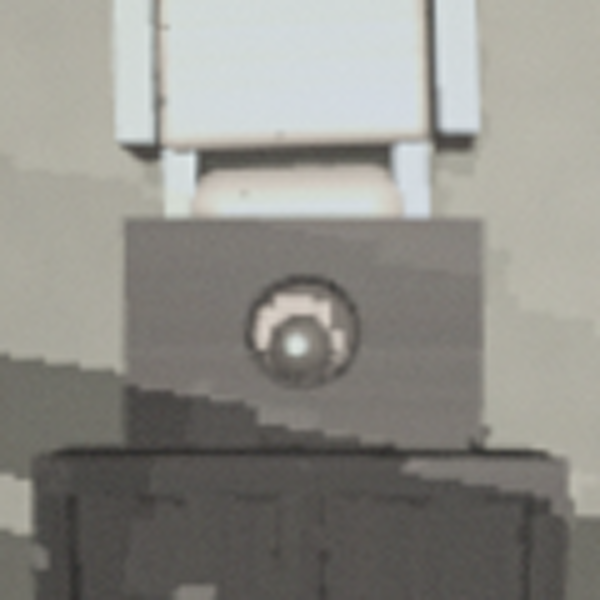

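Through the near hole the pin top shows at (319.6,129), against the hole centre at (320.4,126.4). That calls for −1.7 mm in tool x and −0.4 mm in tool y. Correct and lower.

Call:
send_rows:
  deltas: [0.3,-0.0017,-0.0004,0.002,0.2,0.3,0,0,0.002,0,0.3,0,0,0,0,0.3,0,0,0,0]

```text
time_s: 29.15
ee_pos: [555.4, -45.2, 110.6]
ee_rot: [-177.4, -1.7, 98.6]
force: [-0.4, -0.0, -3.1]
gripper_width: 55.9
```

Run:
```python
from h import *
s,d=snap('wrist','w11.png');go(554.5,-45,108,99); print(s['ee_pos'],s['ee_rot'],tilt(s),s['force'],s['gripper_width'])
im=cv2.imread('pics/w11.png');cv2.imwrite('pics/c11.png',cv2.resize(im[60:180,260:380],None,fx=5,fy=5,interpolation=cv2.INTER_CUBIC))
```

```text
now dx 0.3 dy -0.9 dz 2.6 mm turn -0.4
turned dx 0.3 dy -0.9 dz 2.6 mm turn -0.4
[555.42007009 -45.15742262 110.64748734] [-177.35565961   -1.74864371   98.63707396] [-2.88  1.33] [-3.89781863e-01 -8.48941123e-04 -3.08551961e+00] 55.874740170896054
```

View pics/c11.png

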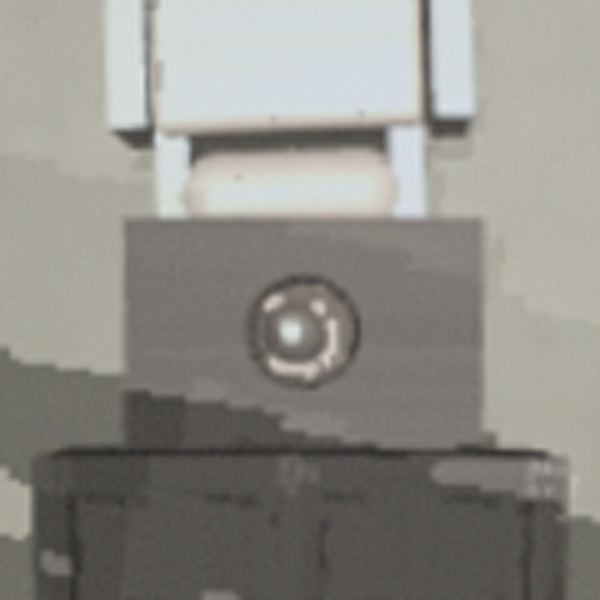

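Call:
send_rows:
  deltas: [0.3,0,-0.001,0.003,-0.4,0.3,0,0,0.003,0,0.3,0,0,0,0]

```text
time_s: 29.5
ee_pos: [554.1, -45.2, 104.4]
ee_rot: [-177.4, -1.8, 99.1]
force: [-0.0, 0.1, -4.3]
gripper_width: 55.3
```

Run:
```python
from h import *
s,d=snap('wrist','w12.png');go(554.5,-45,108,99); print(s['ee_pos'],s['ee_rot'],tilt(s),s['force'],s['gripper_width'])
im=cv2.imread('pics/w12.png');cv2.imwrite('pics/c12.png',cv2.resize(im[60:180,260:380],None,fx=5,fy=5,interpolation=cv2.INTER_CUBIC))
```

```text
now dx 0.1 dy 0.4 dz -3.4 mm turn 0.1
turned dx 0.1 dy 0.4 dz -3.4 mm turn 0.1
[554.0565254  -45.15778327 104.4463387 ] [-177.39031992   -1.76666881   99.07313142] [-2.85  1.33] [-7.52241877e-04  1.18470444e-01 -4.34407067e+00] 55.25248813436445
```

View pics/c12.png

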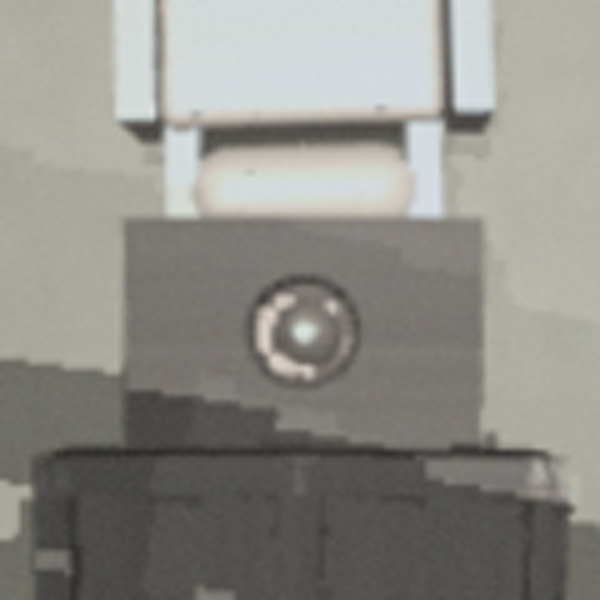

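Pin centred in the hole. Lowering over the pins.

Call:
send_rows:
  deltas: [0.3,0,0,0.002,0,0.3,0,0.0003,0.003,0,0.3,0,0,0,0]

```text
time_s: 29.85
ee_pos: [555.1, -44.8, 99.6]
ee_rot: [-177.5, -1.8, 99.1]
force: [0.6, 0.4, -2.7]
gripper_width: 55.8
```

Run:
```python
from h import *
s,d=snap('wrist','w13.png');go(553.8,-45,81.4,99); print(s['ee_pos'],s['ee_rot'],tilt(s),s['force'],s['gripper_width'])
im=cv2.imread('pics/w13.png');cv2.imwrite('pics/c13.png',cv2.resize(im[60:180,260:380],None,fx=5,fy=5,interpolation=cv2.INTER_CUBIC))
```

```text
now dx -0.0 dy -1.3 dz 18.3 mm turn 0.1
turned dx -0.0 dy -1.3 dz 18.3 mm turn 0.1
[555.13352279 -44.75062431  99.61176582] [-177.52847963   -1.76392427   99.07685043] [-2.72  1.35] [ 0.58305364  0.37120441 -2.73545067] 55.76838950549392
```

View pics/c13.png

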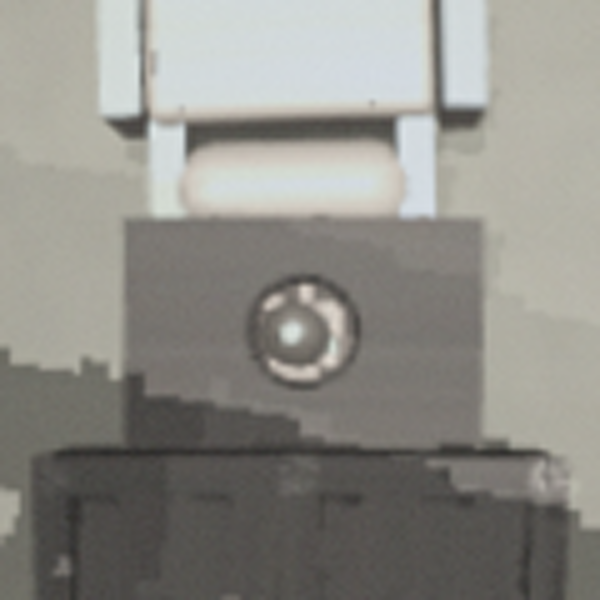

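Call:
send_rows:
  deltas: [0.3,0,-0.0008,0.003,0,0.3,0,0,0.002,0,0.3,0,0,0,0]

```text
time_s: 30.2
ee_pos: [555.4, -43.8, 96.1]
ee_rot: [-177.8, -1.8, 99.1]
force: [-0.4, 1.7, -2.5]
gripper_width: 55.5
```

Call:
send_rows:
  deltas: [0.3,0,0.0002,0.003,0,0.3,0,0,0.003,0,0.3,0,0,0.003,0]

```text
time_s: 30.5
ee_pos: [555.5, -44.0, 89.3]
ee_rot: [-177.8, -1.7, 99.3]
force: [0.6, 1.4, 1.4]
gripper_width: 55.7
```

Run:
```python
from h import *
s,d=snap('wrist','w14.png');go(553.8,-45,81.4,99); print(s['ee_pos'],s['ee_rot'],tilt(s),s['force'],s['gripper_width'])
im=cv2.imread('pics/w14.png');cv2.imwrite('pics/c14.png',cv2.resize(im[60:180,260:380],None,fx=5,fy=5,interpolation=cv2.INTER_CUBIC))
```

```text
now dx -0.8 dy -1.8 dz 7.3 mm turn 0.2
turned dx -0.8 dy -1.8 dz 7.3 mm turn 0.2
[555.49505907 -43.99617031  89.28029402] [-177.83674564   -1.70386157   99.25796426] [-2.41  1.33] [0.5993379  1.44023323 1.4032387 ] 55.73154616078695
```

View pics/c14.png

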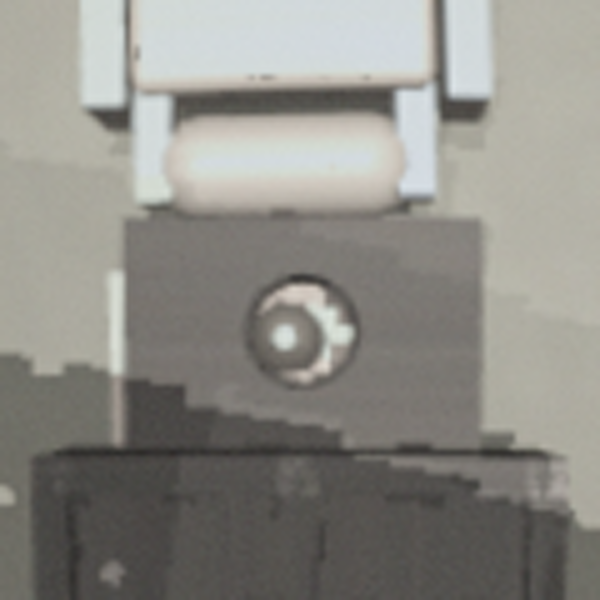

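Call:
send_rows:
  deltas: [0.3,0,-0.0015,0.002,0,0.3,0,-0.0005,0.004,0,0.3,0,0,0.004,0]

```text
time_s: 30.85
ee_pos: [555.2, -43.8, 81.2]
ee_rot: [-178.1, -1.7, 99.2]
force: [-9.2, 3.0, 43.5]
gripper_width: 55.5
```

Call:
send_rows:
  deltas: [0.3,0,0,-0.001,0,0.75,0,0,0,0,1,0,0,0,0,1,0,0,0,0,1,0,0,0,0,1,0,0,-0.01,0,1,0,0,-0.03,0,1,0,0,-0.03,0,1,0,0,-0.03,0,1,0,0,0,0]

```text
time_s: 31.85
ee_pos: [556.7, -47.8, 184.9]
ee_rot: [-177.6, -1.6, 99.1]
force: [-0.1, 0.0, -0.0]
gripper_width: 91.6
```

Run:
```python
from h import *
s,d=snap('wrist','w15.png'); print(s['ee_pos'],s['ee_rot'],s['force'],s['gripper_width'])
im=cv2.imread('pics/w15.png');cv2.imwrite('pics/c15.png',cv2.resize(im[30:290,180:460],None,fx=2.8,fy=2.3,interpolation=cv2.INTER_CUBIC))
snap('side','s15.png'); im=cv2.imread('pics/s15.png');cv2.imwrite('pics/cs15.png',cv2.resize(im[150:300,280:480],None,fx=4,fy=4,interpolation=cv2.INTER_CUBIC))
```

```text
[556.65056058 -47.84051811 184.85774853] [-177.61682413   -1.64613399   99.09126627] [-0.12941824  0.02579295 -0.03311897] 91.60048589146349
```

View pics/c15.png

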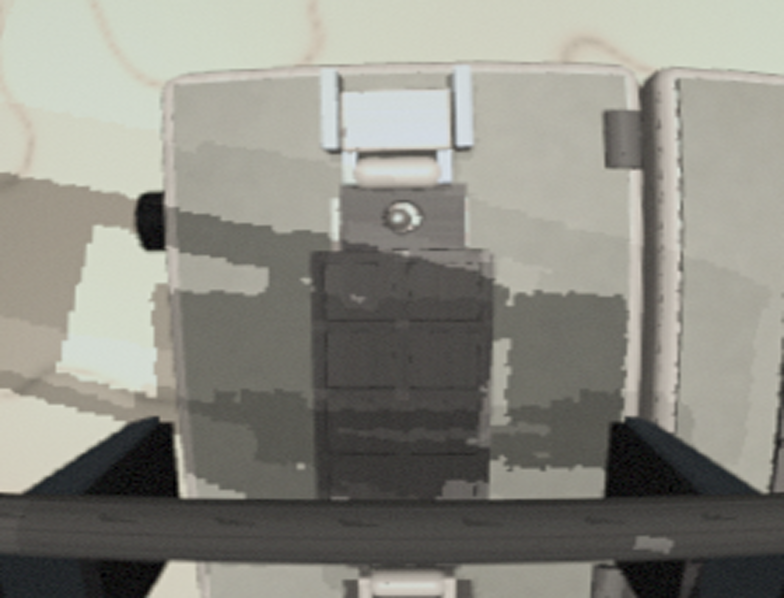

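View pics/cs15.png

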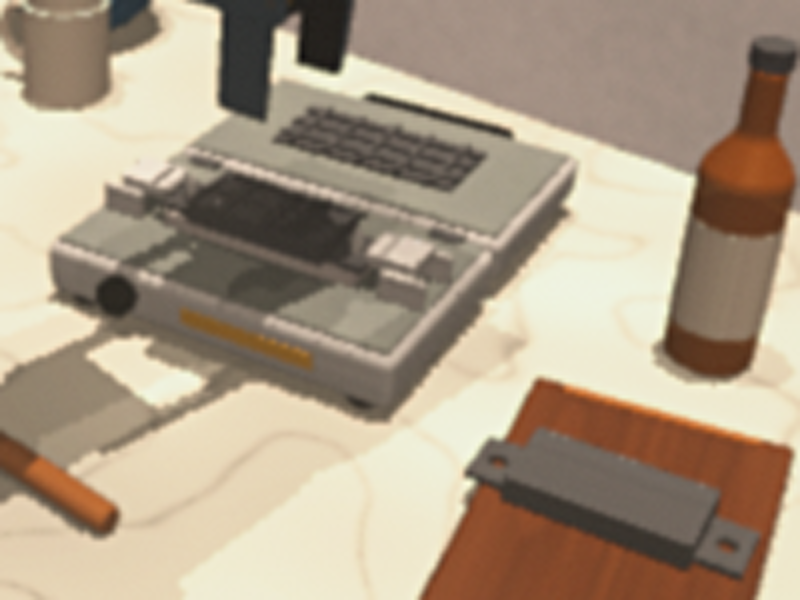

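Call:
send_rows:
  deltas: [1,-0.025,0,-0.015,0,1,-0.025,0,-0.015,0,1,-0.025,0,-0.015,0,1,-0.025,0,-0.015,0,1,0,0,0,0,1,0,0,0,0,1,0,0,0,0]

```text
time_s: 32.65
ee_pos: [567.8, -148.5, 229.0]
ee_rot: [-176.0, -2.3, 99.1]
force: [0.6, 0.4, -0.0]
gripper_width: 91.3
```

Run:
```python
from h import *
s,d=snap('wrist','w16.png'); print(s['ee_pos'],s['ee_rot'],s['force'])
im=cv2.imread('pics/w16.png');cv2.imwrite('pics/c16.png',cv2.resize(im[60:260,220:420],None,fx=3,fy=3,interpolation=cv2.INTER_CUBIC))
np.savez('w16.npz',pos=s['ee_pos'],rot=s['ee_rot'])
r=np.radians(99.04);v=np.array([np.cos(r),np.sin(r)])
c=np.array([552.6,-45.2])
for k,z in((66,84),(-66,84),(54,80),(-54,80),(80,67),(-80,67)):
    q=wproj(s,d,[*(c+k*v),z]);print(k,z,np.round((np.array(q)-[220,60])*3,1))
```

```text
[ 567.78100605 -148.45305637  228.98201572] [-176.01238761   -2.2801311    99.13603987] [ 0.64880134  0.38113502 -0.046187  ]
66 84 [339.5 -92.4]
-66 84 [338.1 297.3]
54 80 [339.9 -56. ]
-54 80 [338.7 260.3]
80 67 [ 340.7 -112.3]
-80 67 [339. 334.]
```

View pics/c16.png

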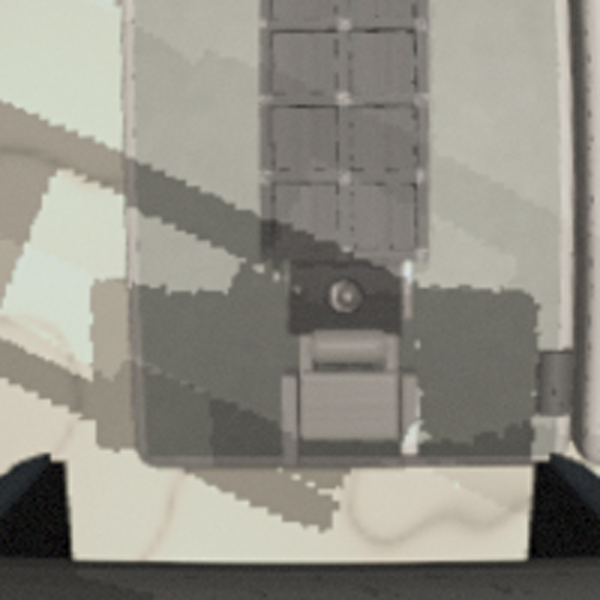

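Both pins stand through the holes and both rollers look to be over the tongues. The visible tongue length at the far end is ambiguous by about 2 mm, so I'll add a gentle press with closed fingers on the block.

Call:
send_rows:
  deltas: [0,0.025,-0.003,0.01,0,0,0.025,-0.003,0.01,0,0,0.025,-0.003,0.01,0,0,0.015,-0.002,0.01,0,0,0,0,0,0,0,0,0,0,0,0,0,0,0,0,0,0,0,0,0]

```text
time_s: 33.5
ee_pos: [535.7, -53.3, 188.8]
ee_rot: [-175.6, -2.4, 99.4]
force: [0.2, 0.1, -0.4]
gripper_width: 30.0
```

Run:
```python
from h import *
s=go(553,-50,100,99); print(s['ee_pos'],s['ee_rot'],tilt(s),s['gripper_width'])
```

```text
now dx 0.4 dy 17.6 dz 88.8 mm turn 0.4
turned dx 0.6 dy 17.6 dz 88.8 mm turn 0.4
[535.74236227 -53.31226942 188.77576481] [-175.60260704   -2.42872582   99.43332786] [-4.73  1.67] 29.978552200022605
```

Call:
send_rows:
  deltas: [0,-0.001,0.009,0.027,0,0,-0.001,0.009,0.025,0,0,0,0.007,0.02,0,0,0,0,0,0,0,0,0,0,0]

```text
time_s: 34.0
ee_pos: [559.1, -52.9, 116.0]
ee_rot: [-176.0, -2.2, 99.2]
force: [-0.0, -0.4, -0.6]
gripper_width: 0.7
```

Call:
send_rows:
  deltas: [0,0,-0.003,0.01,0,0,0,-0.001,0.006,0,0,0,0,0.003,0,0,0,0,0,0]

```text
time_s: 34.4
ee_pos: [554.2, -54.0, 99.0]
ee_rot: [-176.3, -2.2, 99.1]
force: [0.2, 0.8, -0.7]
gripper_width: 0.2
```

Call:
send_rows:
  deltas: [0,0,0,0.003,0,0,0,0,0.002,0,0,0,0,0.001,0]

```text
time_s: 34.7
ee_pos: [554.3, -54.0, 94.7]
ee_rot: [-176.4, -2.1, 99.2]
force: [-2.4, -0.1, 9.2]
gripper_width: 0.2
```

Call:
send_rows:
  deltas: [0,0,0,0.002,0,0,0,0,0.001,0]

```text
time_s: 34.9
ee_pos: [554.3, -53.9, 94.9]
ee_rot: [-176.5, -2.1, 99.2]
force: [-1.5, -0.2, 3.6]
gripper_width: 0.2
```

Call:
send_rows:
  deltas: [0,0,0,0.005,0,0,0,0,0.005,0]

```text
time_s: 35.1
ee_pos: [554.3, -54.0, 94.3]
ee_rot: [-176.7, -2.0, 99.2]
force: [-8.5, 0.9, 33.5]
gripper_width: 0.4
```

A 33 N push left the fingertips at about 80.3 mm, which is the height of a flush block top (80 mm). Retreat and take the final look.

Call:
send_rows:
  deltas: [0,0,0,-0.02,0,0,0,0,-0.04,0,0,0,0,-0.04,0,0,0,0,-0.03,0,0,-0.03,-0.02,0,0,0,-0.03,-0.03,0,0,0,-0.03,-0.03,0,0,0,-0.02,-0.03,0,0,0,0,-0.03,0,0,0,0,0,0,0,0,0,0,0,0]

```text
time_s: 36.2
ee_pos: [441.0, -192.9, 237.1]
ee_rot: [-177.3, -1.7, 99.4]
force: [-0.1, -0.5, -0.2]
gripper_width: 0.4
```

Run:
```python
from h import *
s,d=snap('top','t17.png'); print(s['ee_pos'],s['force'])
im=cv2.imread('pics/t17.png');a=cv2.resize(im[140:240,285:465],None,fx=4.4,fy=4.4,interpolation=cv2.INTER_CUBIC);cv2.imwrite('pics/ct17.png',a)
snap('side','s17.png'); im=cv2.imread('pics/s17.png');cv2.imwrite('pics/cs17.png',cv2.resize(im[140:330,230:480],None,fx=3.1,fy=3.1,interpolation=cv2.INTER_CUBIC))
```

```text
[ 440.97470555 -192.93169556  237.14866915] [-0.12168926 -0.45758609 -0.15639099]
```

View pics/ct17.png

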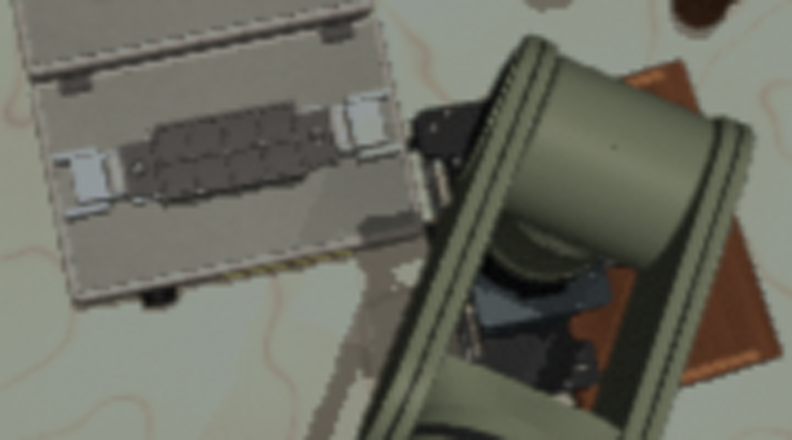

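View pics/cs17.png

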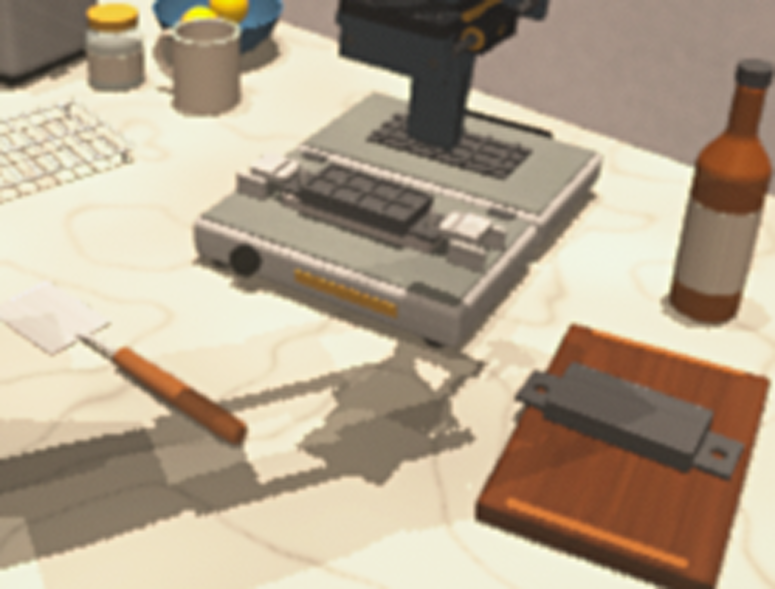

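Run:
```python
from h import *
d=dict(np.load('side0.npz'))
f=lambda p,z:ray(d,(230+p[0]/3.1,140+p[1]/3.1),z)[:2]
print('plate',(f((540,388),25)+f((720,453),25))/2,'board',np.mean([f(p,20) for p in((575,325),(768,378),(715,577),(480,500))],0))
print(state()['time_s'],state()['force']); job_done()
```

```text
plate [ 497.62060267 -345.53203299] board [ 492.03457657 -355.76664935]
36.3 [ 0.80296303 -0.10338674  0.24701063]
the job is handed in; nothing more can be done
```

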